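# Bolt the sloping key case shut

### The job

Push the sloping key case's lid fully shut so that its eye comes into line with the two eyes on the case, then take the steel locking rod off its wooden rest and thread it, tip first, from the upper end down through all three eyes until its collar is home against the upper eye. Let go of the rod, leaving the lid shut, and leave the other things on the shelf where they stand.

Things in the scene. Friction and masses are not known exactly. Their poses are not given: they have to be found in the camera images.
- case: Fixed grey steel key case on a dark stand: tray 162 mm along the slope, 150 wide, 45 deep, tilted 30 deg. Origin on the shelf under the upper eye. Its x, level, points to the high end (away from the robot), y across to the lid hinge, z up. Up-slope = (0.866, 0, 0.5). Tray: y 18 to 168 mm. In plane y = 0 beside it, two fixed eyes on one up-slope line: plates 36 x 36 x 10 mm, 18 mm hole
- upper_eye (a point): Centre of the hole of the upper fixed eye, on its upper face, where the rod enters and against which its collar comes to rest; about 133 mm above the shelf. Fixed on the case, with the case's axes
- lower_eye (a point): Centre of the hole of the lower fixed eye, in the middle of its thickness, 77 mm down the slope from upper_eye
- lid_eye (a point): Centre of the 18 mm hole (mid-thickness) of the lid's own eye, a like plate 36 x 36 x 10 mm on the lid's free edge. With the lid shut it lies on the rod line between the fixed eyes, 41 mm down the slope from upper_eye. Its x axis is the up-slope direction, parallel to the rod line at any lid angle
- lid_middle (a point): Middle of the lid's outer face. The lid is a steel plate 164 mm along the slope, 150 mm wide, 6 mm thick; this point lies 75 mm from the hinge. x up-slope, y towards the hinge, z out of the outer face. Shut, it lies 76 mm down the slope from upper_eye and 93 mm across, level with the rod line
- lid (a joint): Lid angle, rad: 0 fully shut (hard stop), grows as it opens; starts 0.4 to 0.8. Hinge up the slope along the case's +y rim (y = 168 mm, 130 mm above the shelf abreast of the upper eye); the free edge with the eye swings up and over towards +y. It stays where left (stiff hinge, about 0.22 N m); pressing straight down on the outer face shuts it with a few newtons
- rod_handle (a point): Middle of the handle, on the axis, of the loose steel locking rod (about 0.2 kg, 184 mm long). Rod x axis: from tip to handle. Handle round, 18 mm diameter, from collar to rod end. At the start the rod lies level in the slots of its rest, axis 55 mm above the shelf, handle end roughly away from the robot; lift it straight up
- rod_collar (a point): On the rod's axis, at the tip-side face of the round collar (30 mm diameter, 6 mm thick) that stops the rod at the upper eye; 38 mm from the middle of the handle, towards the tip
- rod_tip (a point): The rod's tip, 100 mm from rod_collar. The shank is round, 10 mm diameter, its last 10 mm tapering to 4 mm
- rest: Fixed oak rest: base 190 x 60 x 10 mm, origin centre of underside, x along the rod. Two slotted posts, 44 mm wide, about 60 mm high, carry the rod: one 10 mm thick at +80 mm under the handle's end, one 12 mm thick at -72 mm under the shank. rod_collar starts over its origin. The handle is free to grasp for 65 mm between collar and post
- jar: Bystander: closed glass jar, 72 mm diameter, 95 mm high, origin centre of underside
- phone_stand: Bystander: dark silicone phone stand 75 x 70 mm, about 92 mm high, origin centre of underside
- incense_holder: Bystander: white ceramic incense holder, a dish 110 mm across, 30 mm high, origin centre of underside
- key: Bystander: black steel bicycle lock key, about 85 mm long, 6 mm thick, lying flat, origin near its middle
- bowl: Bystander: terracotta bowl, 120 mm across, 50 mm high, origin centre of underside

How it is judged:
By the outcome, as a careful person would: the job done as asked, in the order asked, and still so for the second after the job is handed in, with the robot touching nothing.
It also fails if it takes over 58 s, if anything falls off the work surface, if the arm or the gripper's body presses on something with over 40 N, if the wrist force passes 120 N, or if a joint passes its speed limit or range.

### The arm

A 7-joint arm with a two-finger parallel gripper is mounted at the origin on the work surface. World frame = base frame: x ahead of the robot, y to its left, z up, the work surface at z = 0. Lengths are in m, angles in rad, forces in N, time in s.
With the tool pointing down it reaches from about 0.425 to 0.875 m from the base axis. Payload 8.4 kg.
Tool frame: the origin (TCP) lies at the centre of the arm's flange, where the gripper is bolted on; the fingertips stand 173 mm ahead of it and the grasp point (between the pads) lies 155 mm ahead of it (manip.grasp_offset is the distance from the TCP to the grasp point, in m); z points along the fingers, y is the line along which they close (so a half turn about z gives the same grasp; the last joint's range is limited). The gripper opens to 85 mm and grips with 20 to 120 N. Pads are 22 mm wide; open, the fingers measure 114 mm over their backs; the gripper's body (76 mm by 85 mm) begins 54 mm behind the grasp point. The pads swing forward as they close: fully open they stand 13 mm farther back than shut.
Start: joints at [1.092, 0.333, 0.04, 1.465, -0.013, 1.343, -0.059], TCP at [0.241, -0.604, 0.405] pointing down, gripper open.
Joint ranges: [-2.58, 2.58], [-0.38, 2.09], [-1.3, 1.39], [0.25, 2.4], [-1.5, 4.64], [0.08, 2.09], [-2.65, 2.65]. Speed limits (rad/s): [2.22, 2.22, 2.79, 2.79, 3.14, 3.14, 3.14].

### API

Orientations are given as [roll, pitch, yaw] about the fixed x, y, z axes, in that order (R = Rz(yaw) Ry(pitch) Rx(roll)).
In Python, from cell import status, viewer, sign_off, manip gives the robot as it stands.
- The arm moves only by the tool drive_tool, never from a script. Its argument "targets" is a list of rows, each an object with "linear": the shift along the tool's x, y, z in cm, a list of three; "roll": the turn about the tool's z in rad; "jaw": the closure, from 0 (fully open) to 1 (shut). In form: [{"linear": [dx, dy, dz], "roll": roll, "jaw": jaw}, ...]. A call has 1 to 8 rows; each row is the pose to reach, as a shift and turn from the pose commanded when the call began, along the tool's axes at that moment; what a row does not reach only later rows make up. A row lasts 1/12 s, in which the tool goes at most 41.7 mm and 7.16 degrees, less where a joint would pass 70% of its speed; a pose out of reach is approached as far as the arm can. A call with a gripper value outside its range is refused whole. The fingers move at their own pace and stop on an object; "grip_force" is the grip in N (left out, the last holds). Time passes only in rows, so rows that repeat a pose let the fingers close. It gives the time, the measured TCP pose, the force, the opening and the grip force at its end, in the units of the state.
- status.state(): the state, without advancing time (a new reading comes with each control period).
- viewer.get_image(name): name is "side" or "top"; returns a dict with "color" (420x560x3 uint8, red, green, blue), "fx", "fy", "cx", "cy" (pixels), "D" ([k1, k2, p1, p2, k3] as OpenCV has them; the pictures are not rectified), "position" and "orientation" of the camera in the world. Camera axes: x right, y down, z forward; pixel columns grow to the right and rows downward; lengths in m; the calibration is good to about 2 mm. A picture is of the moment at which its call begins. There is no depth.
- sign_off(): hands the job in; it is judged then, once.
Trained networks look in a picture, given as the dict that the camera call returned (one of the last four; its "shot" number tells which), for a name from the list of things; names that differ only in an ending like _2 or _b are one class to them, and where a whole thing is asked for, a point or a joint stands for the part that bears it (a point fixed in the world has none). Each returns a list of dicts, best first, with "p" (0 to 1); they miss things now and then, are a little off and sometimes report something else, mostly with a low value. They report only what shows in the picture. A call takes as long as a camera call.
- viewer.boxes_of(query, picture): "rect" ([centre column, centre row, width, height] in pixels, round what is visible of it).
- viewer.silhouettes(query, picture): "pixels" (420x560 bool, what is visible of it) and "rect" ([centre column, centre row, width, height] in pixels, round what is visible of it).
- viewer.pinpoint(query, picture): "uv" ([column, row] in pixels: a listed point, or the origin of a listed thing).
The state is a dict: "t": time; "joint_pos": joint angles; "dq": joint speeds; "tau": joint torques, N m; "eef_pos": TCP position; "tcp_rot": TCP orientation; "contact_force": force on the tool from outside, world axes, zero at the start; "torque": the same for the moment, N m; "finger_gap": finger opening in m; "finger_force": force on a finger pad.
Only numpy, scipy, OpenCV 4.12 (cv2) and the standard library are available. Lean on these libraries where they do the work, as an engineer would, in place of code of your own. Each camera call takes 0.05 s, during which the arm holds its last target. There are 200 camera calls.

## Working session

There is one attempt and no reset: what is moved stays moved. The work goes in short steps, Python scripts to look and compute and a tool call to move; the robot and the scene stay as the last step left them, time stands still between calls to the robot, and variables do not carry over. Pictures are saved under pics/ and viewed, at most 10 in all, crops included, and the job is handed in when it is done.

Besides the shell and the picture viewer there is one more tool, called after "Request:" as name(argument=value, ...), one argument or row to a line, values as JSON. drive_tool: Moves the arm, as the interface text tells. Its arguments: {"type":"object","properties":{"targets":{"type":"array"},"grip_force":{"type":"number"}},"required":["targets"]}

```bash
mkdir -p pics; cat > h.py <<'E'
import numpy as np, cv2
from scipy.spatial.transform import Rotation as Ro
from cell import status, viewer, sign_off, manip
def cam(im):
    K=np.array([[im['fx'],0,im['cx']],[0,im['fy'],im['cy']],[0,0,1.]])
    o=np.array(im['orientation'],float)
    if o.shape==(3,3): R=o
    elif o.size==4: R=Ro.from_quat(o).as_matrix()
    else: R=Ro.from_euler('xyz',o).as_matrix()
    return K,np.array(im['D'],float),R,np.array(im['position'],float)
def ray(im,uv):
    K,D,R,p=cam(im)
    n=cv2.undistortPoints(np.array([[uv]],float),K,D)[0,0]
    d=R@np.array([n[0],n[1],1.]); return p,d/np.linalg.norm(d)
def onz(im,uv,z):
    p,d=ray(im,uv); return p+d*(z-p[2])/d[2]
def tri(obs):
    A=np.zeros((3,3));b=np.zeros(3);L=[]
    for im,uv in obs:
        p,d=ray(im,uv);M=np.eye(3)-np.outer(d,d);A+=M;b+=M@p;L.append((p,d))
    x=np.linalg.solve(A,b)
    return x,[round(float(np.linalg.norm(np.cross(x-p,d)))*1000,1) for p,d in L]
def proj(im,X):
    K,D,R,p=cam(im)
    return cv2.projectPoints((np.atleast_2d(X)-p)@R,np.zeros(3),np.zeros(3),K,D)[0][:,0]
def both(): return viewer.get_image('side'),viewer.get_image('top')
def pin(names,s,t):
    out={}
    for n in names:
        a=viewer.pinpoint(n,s);b=viewer.pinpoint(n,t)
        r=None
        if a and b: r=tri([(s,a[0]['uv']),(t,b[0]['uv'])]); out[n]=r[0]
        f=lambda q:[(np.round(k['uv'],1).tolist(),round(k['p'],2)) for k in q[:2]]
        print(n,'S',f(a),'T',f(b),None if r is None else (np.round(r[0],4).tolist(),r[1]))
    return out
E
python3 - <<'E'
from h import *
s,t=both()
for n,i in(('side',s),('top',t)): 
    cv2.imwrite(f'pics/{n}0.png',i['color'][:,:,::-1]); print(n,i['position'],i['orientation'],i['fx'],i['D'])
st=status.state(); print({k:np.round(v,3).tolist() for k,v in st.items()}, manip.grasp_offset)
pin(['case','upper_eye','lower_eye','lid_eye','lid_middle','rod_handle','rod_collar','rod_tip','rest','jar','phone_stand','incense_holder','key','bowl'],s,t)
E
```

```text
side [0.1615855  0.73082415 0.74810274] [-2.23392437  0.02402819 -2.63401008] 409.3139235510958 [-0.07808232  0.          0.          0.          0.        ]
top [0.29407224 0.01259422 1.49644017] [-2.9591731   0.03132359 -1.58824874] 519.8037360925445 [-0.05004732  0.          0.          0.          0.        ]
{'t': 0.1, 'joint_pos': [1.092, 0.334, 0.04, 1.466, -0.013, 1.343, -0.058], 'dq': [0.001, -0.001, 0.001, -0.001, -0.0, -0.002, 0.001], 'tau': [0.005, -66.002, 1.371, -40.647, 0.017, 0.009, -0.0], 'eef_pos': [0.241, -0.604, 0.404], 'tcp_rot': [-3.14, 0.0, 0.38], 'contact_force': [0.051, -0.123, 0.253], 'torque': [0.027, -0.02, -0.031], 'finger_force': 0.0, 'finger_gap': 0.085} 0.1547
case S [([316.9, 209.0], 0.96), ([269.9, 275.4], 0.39)] T [([354.7, 217.6], 0.63)] ([0.5452, -0.1498, 0.0064], [1.2, 1.2])
upper_eye S [([319.1, 172.9], 0.57)] T [([363.2, 211.2], 0.91)] ([0.5442, -0.1593, 0.127], [1.5, 1.5])
lower_eye S [] T [([364.9, 234.5], 0.58)] None
lid_eye S [([348.7, 161.6], 0.83), ([242.4, 234.3], 0.32)] T [([358.5, 243.6], 0.6), ([232.3, 219.6], 0.37)] ([0.4505, -0.1339
[... 350 characters left out ...]
, 0.1927, 0.0663], [1.5, 1.5])
rod_tip S [([311.0, 282.2], 0.67)] T [([439.3, 213.5], 0.63), ([243.8, 267.9], 0.53)] ([0.7364, -0.6307, -0.8891], [29.7, 29.7])
rest S [([270.0, 291.4], 0.71)] T [([239.5, 234.3], 0.77)] ([0.507, 0.1867, 0.0041], [2.0, 2.0])
jar S [([185.4, 275.5], 0.73)] T [] None
phone_stand S [([270.3, 178.9], 0.98), ([340.3, 198.4], 0.51)] T [([378.0, 149.6], 0.67)] ([0.7491, -0.2278, 0.0053], [0.9, 0.9])
incense_holder S [([315.6, 210.0], 0.57)] T [([441.3, 214.9], 0.64)] ([0.6336, -0.4556, -0.247], [44.5, 44.5])
key S [([242.5, 232.9], 0.59)] T [] None
bowl S [([151.1, 356.4], 0.96)] T [([150.1, 191.9], 0.97), ([233.2, 234.2], 0.74)] ([0.64, 0.4549, -0.0004], [1.0, 1.0])
```

View pics/side0.png

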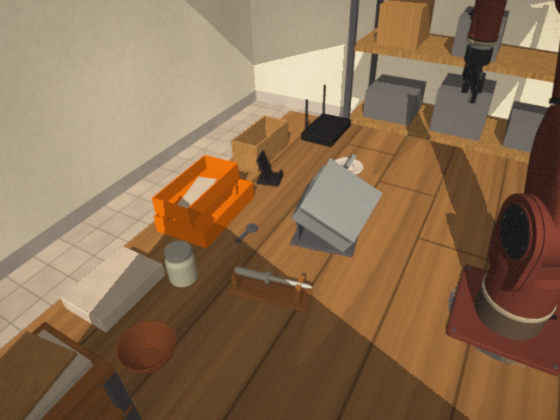

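View pics/top0.png

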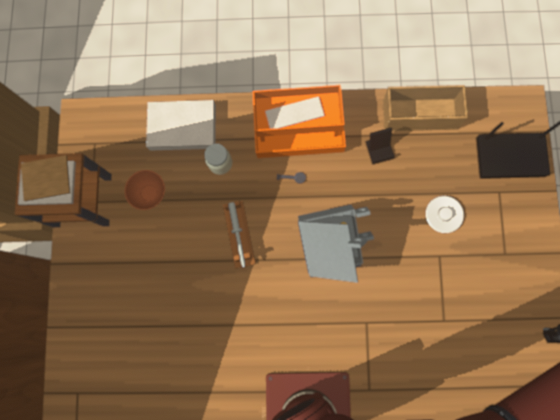

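```bash
cat >> h.py <<'E'
def crop(im,c0,r0,w,h,W,H):
    o=cv2.resize(im['color'][r0:r0+h,c0:c0+w],(W,H),interpolation=cv2.INTER_CUBIC)[:,:,::-1].copy()
    for k in range(0,w,10): cv2.putText(o,str(c0+k),(int(k*W/w),8),0,.28,(0,0,255)); cv2.line(o,(int(k*W/w),10),(int(k*W/w),15),(0,0,255))
    for k in range(10,h,10): cv2.putText(o,str(r0+k),(0,int(k*H/h)),0,.28,(0,0,255)); cv2.line(o,(18,int(k*H/h)),(23,int(k*H/h)),(0,0,255))
    return o
E
python3 - <<'E'
from h import *
s,t=both()
a=np.hstack([crop(t,290,195,90,95,400,420),crop(s,285,150,100,105,400,420)])
b=np.hstack([crop(t,200,190,100,45,400,180),crop(s,225,260,100,45,400,180)])
cv2.imwrite('pics/c1.png',np.vstack([a,b]))
for q in ('upper_eye','lower_eye','lid_eye','rod_tip','rod_handle','rod_collar','rest','case'):
    print(q,[(np.round(k['uv'],1).tolist(),round(k['p'],2)) for k in viewer.pinpoint(q,t)],[(np.round(k['uv'],1).tolist(),round(k['p'],2)) for k in viewer.pinpoint(q,s)])
E
```

```text
upper_eye [([361.0, 210.9], 0.62), ([289.5, 176.1], 0.47)] []
lower_eye [([364.8, 237.7], 0.96)] []
lid_eye [([357.4, 242.9], 0.6)] [([347.3, 160.9], 0.7)]
rod_tip [([245.3, 266.5], 0.73)] [([346.9, 167.3], 0.73), ([312.7, 285.2], 0.62)]
rod_handle [([232.2, 218.5], 0.64)] [([268.3, 292.8], 0.72), ([252.1, 272.2], 0.56)]
rod_collar [([234.2, 233.6], 0.7), ([357.7, 243.2], 0.51)] [([270.0, 276.0], 0.92), ([347.2, 162.1], 0.72)]
rest [([239.4, 232.3], 0.82), ([363.9, 210.7], 0.27)] [([270.6, 292.1], 0.88), ([241.8, 233.5], 0.35)]
case [([355.9, 214.8], 0.83), ([356.5, 244.1], 0.34)] [([315.2, 211.5], 0.81), ([343.0, 199.7], 0.26)]
```

View pics/c1.png

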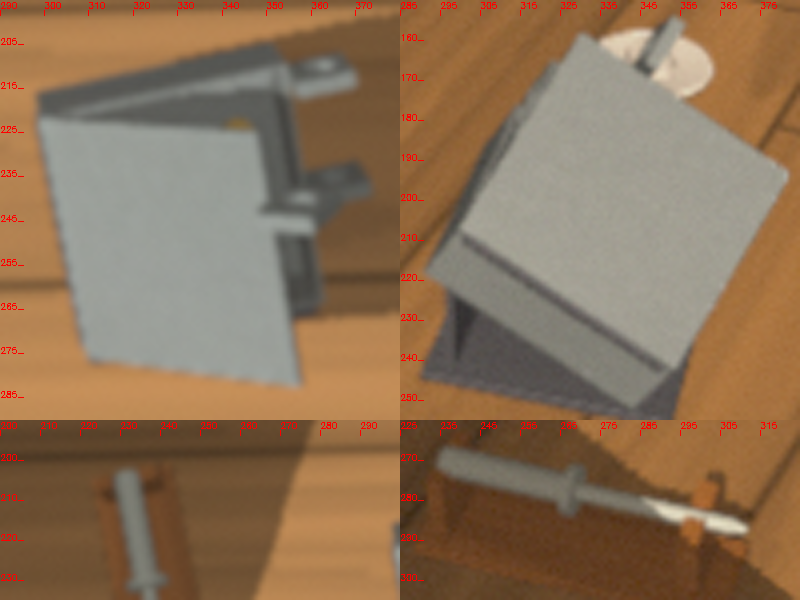

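```bash
cat >> h.py <<'E'
S3=np.sqrt(3)/2
def casept(p,du,y,dn,th=0,onlid=False):
    # du up-slope from upper_eye, y across, dn normal offset from rod plane (m)
    if onlid:
        w=.168-y; n1=dn+.003
        y=.168-w*np.cos(th)+n1*np.sin(th); dn=-.003+w*np.sin(th)+n1*np.cos(th)
    c=np.array([du*S3-dn*.5,y,.133+du*.5+dn*S3])
    cy,sy=np.cos(p[2]),np.sin(p[2])
    return np.array([p[0]+cy*c[0]-sy*c[1],p[1]+sy*c[0]+cy*c[1],c[2]])
E
python3 - <<'E'
from h import *
from scipy.optimize import least_squares
s,t=both()
C=[(.006,.168),(-.158,.168),(-.158,.018),(.006,.018)]
T=[(298.5,221.7),(310.2,276.4),(357.5,282.3),(347.8,224.4)]
Sd=[(300,208),(353,243),(382,194.5),(330.7,158.7)]
def model(p):
    L=[casept(p,u,y,0,p[3],True) for u,y in C]
    E=[casept(p,0,0,0),casept(p,-.077,0,0),casept(p,-.041,0,0,p[3],True)]
    return proj(t,L+E),proj(s,L+E[2:])
oT=np.array(T+[(362,211.1),(365,236.5),(357.8,243.2)]);oS=np.array(Sd+[(348,161.2)])
def f(p):
    a,b=model(p); return np.r_[(a-oT).ravel(),(b-oS).ravel()]
r=least_squares(f,[.545,-.155,0.1,.6],loss='soft_l1')
p=r.x;print(np.round(p,4),np.round(f(p).reshape(-1,2),1).tolist())
np.save('case.npy',p)
for n,a in(('UE',(0,0,0)),('LE',(-.077,0,0))):print(n,casept(p,*a))
print('lid free mid',casept(p,-.076,.05,0,p[3],True), 'shut',casept(p,-.076,.05,0))
# rod
for nm,ut,us,z in(('tip',(244.5,266),(311.9,284),.055),('collar',(234.5,233.4),(270,276),.055),('hand',(233,218.5),(253,273.5),.055)):
    print(nm,onz(t,ut,z),onz(s,us,z),tri([(t,ut),(s,us)]))
E
```

```text
[ 0.5434 -0.1533  0.183   0.6572] [[-0.4, -0.4], [-1.5, -0.5], [0.1, -0.2], [0.6, -0.1], [-1.0, -0.5], [-0.0, 0.4], [-0.3, -1.3], [-0.0, -1.1], [1.3, -0.0], [1.1, -0.8], [0.0, -0.8], [1.4, 1.4]]
UE [ 0.54337406 -0.15327386  0.133     ]
LE [ 0.47780412 -0.16541195  0.0945    ]
lid free mid [ 0.42961428 -0.09662464  0.15688592] shut [ 0.46955447 -0.11608961  0.095     ]
tip [0.4088237  0.16628278 0.055     ] [0.41297274 0.16176578 0.055     ] (array([0.4096431 , 0.16608457, 0.06058538]), [1.3, 1.3])
collar [0.50078986 0.19409572 0.055     ] [0.50828717 0.18447816 0.055     ] (array([0.50073705, 0.19328183, 0.06664465]), [1.7, 1.7])
hand [0.54335237 0.19833803 0.055     ] [0.54696931 0.19609577 0.055     ] (array([0.54389799, 0.1983994 , 0.05833552]), [1.2, 1.2])
```

```bash
cat >> h.py <<'E'
def go(target,yaw=None,cur=None):
    st=status.state(); p=np.array(st['eef_pos']); r=Ro.from_euler('xyz',st['tcp_rot']); 
    ye=st['tcp_rot'][2]
    d=r.inv().apply(np.array(target)-p)*100
    print('t',round(st['t'],2),'tcp',np.round(p,4),'rot',np.round(st['tcp_rot'],3),'F',np.round(st['contact_force'],1),'gap',round(st['finger_gap'],4))
    print('  linear cm',np.round(d,2),'roll',None if yaw is None else round(ye-yaw,3))
E
python3 - <<'E'
from h import *
p=np.load('case.npy'); P=casept(p,-.076,.065,0); print(P)
go([P[0],P[1],.38],.183)
E
```

```text
[ 0.46682411 -0.1013402   0.095     ]
t 2.5 tcp [ 0.2409 -0.6037  0.4047] rot [-3.142 -0.     0.38 ] F [0.5 0.1 0.1] gap 0.0853
  linear cm [ 39.6  -38.28   2.47] roll 0.197
```

Request:
drive_tool(
  targets=[
    {"linear": [3,-3,0],"roll": 0.05,"jaw": 1},
    {"linear": [6,-6,0],"roll": 0.1,"jaw": 1},
    {"linear": [9,-9,0],"roll": 0.15,"jaw": 1},
    {"linear": [12,-12,0],"roll": 0.197,"jaw": 1},
    {"linear": [15,-15,0],"roll": 0.197,"jaw": 1},
    {"linear": [18,-17.5,0],"roll": 0.197,"jaw": 1},
    {"linear": [21,-20.3,0],"roll": 0.197,"jaw": 1},
    {"linear": [24,-23.2,0],"roll": 0.197,"jaw": 1},
  ],
)

```text
t: 3.17
eef_pos: [0.3781, -0.2978, 0.405]
tcp_rot: [3.141, -0.0, 0.183]
contact_force: [1.0, 0.5, 0.4]
finger_gap: 0.0002
finger_force: 0.0
```

```bash
python3 -c "
from h import *
go([.467,-.101,.405],.183)"
```

```text
t 3.17 tcp [ 0.3781 -0.2978  0.405 ] rot [ 3.141 -0.     0.183] F [1.  0.5 0.4] gap 0.0002
  linear cm [ 1.232e+01 -1.773e+01 -1.000e-02] roll -0.0
```

Request:
drive_tool(
  targets=[
    {"linear": [2.4,-3.3,0],"roll": 0,"jaw": 1},
    {"linear": [4.9,-6.8,0],"roll": 0,"jaw": 1},
    {"linear": [7.4,-10.4,0],"roll": 0,"jaw": 1},
    {"linear": [9.8,-13.9,0],"roll": 0,"jaw": 1},
    {"linear": [12.3,-17.7,0],"roll": 0,"jaw": 1},
    {"linear": [12.3,-17.7,3],"roll": 0,"jaw": 1},
    {"linear": [12.3,-17.7,5],"roll": 0,"jaw": 1},
    {"linear": [12.3,-17.7,6],"roll": 0,"jaw": 1},
  ],
)

```text
t: 3.83
eef_pos: [0.466, -0.1022, 0.3427]
tcp_rot: [-3.141, 0.002, 0.185]
contact_force: [-0.9, -0.8, 1.1]
finger_gap: -0.0
finger_force: 0.4
```

```bash
python3 -c "
from h import *
go([.467,-.101,.268],.183)"
```

```text
t 3.83 tcp [ 0.466  -0.1022  0.3427] rot [-3.141e+00  2.000e-03  1.850e-01] F [-0.9 -0.8  1.1] gap -0.0
  linear cm [ 0.14 -0.09  7.47] roll 0.002
```

Request:
drive_tool(
  targets=[
    {"linear": [0,0,1.2],"roll": 0,"jaw": 1},
    {"linear": [0,0,2.4],"roll": 0,"jaw": 1},
    {"linear": [0,0,3.6],"roll": 0,"jaw": 1},
    {"linear": [0,0,4.6],"roll": 0,"jaw": 1},
    {"linear": [0,0,5.4],"roll": 0,"jaw": 1},
    {"linear": [0,0,6.0],"roll": 0,"jaw": 1},
    {"linear": [0,0,6.4],"roll": 0,"jaw": 1},
    {"linear": [0,0,6.6],"roll": 0,"jaw": 1},
  ],
)

```text
t: 4.5
eef_pos: [0.4664, -0.1035, 0.2784]
tcp_rot: [-3.141, 0.0, 0.182]
contact_force: [-0.4, 0.2, -0.5]
finger_gap: -0.0001
finger_force: 0.2
```

Request:
drive_tool(
  targets=[
    {"linear": [0,0,0.2],"roll": 0,"jaw": 1},
    {"linear": [0,0,0.4],"roll": 0,"jaw": 1},
    {"linear": [0,0,0.5],"roll": 0,"jaw": 1},
    {"linear": [0,0,0.6],"roll": 0,"jaw": 1},
    {"linear": [0,0,0.6],"roll": 0,"jaw": 1},
  ],
)

```text
t: 4.92
eef_pos: [0.4667, -0.1033, 0.2739]
tcp_rot: [3.141, -0.001, 0.183]
contact_force: [-4.8, 0.8, 10.7]
finger_gap: 0.0001
finger_force: 6.1
```

Request:
drive_tool(
  targets=[
    {"linear": [0,0,0.1],"roll": 0,"jaw": 1},
    {"linear": [0,0,0.2],"roll": 0,"jaw": 1},
    {"linear": [0,0,0.2],"roll": 0,"jaw": 1},
  ],
)

```text
t: 5.17
eef_pos: [0.4668, -0.1032, 0.2735]
tcp_rot: [3.14, -0.001, 0.183]
contact_force: [-12.8, 3.2, 30.1]
finger_gap: 0.0001
finger_force: 16.1
```

Request:
drive_tool(
  targets=[
    {"linear": [0,0,-3],"roll": 0,"jaw": 1},
    {"linear": [0,0,-7],"roll": 0,"jaw": 0.5},
    {"linear": [0,-4,-9],"roll": 0,"jaw": 0.4},
    {"linear": [1,-8,-9],"roll": 0,"jaw": 0.3},
    {"linear": [2,-12,-9],"roll": 0,"jaw": 0.3},
    {"linear": [3,-16,-9],"roll": 0,"jaw": 0.3},
    {"linear": [3,-20,-9],"roll": 0,"jaw": 0.3},
    {"linear": [3,-23,-9],"roll": 0,"jaw": 0.3},
  ],
)

```text
t: 5.83
eef_pos: [0.4532, 0.1319, 0.3612]
tcp_rot: [-3.141, -0.001, 0.185]
contact_force: [0.0, -0.3, 0.1]
finger_gap: 0.0595
finger_force: 0.0
```

```bash
python3 - <<'E'
from h import *
s,t=both()
cv2.imwrite('pics/c2.png',np.vstack([np.hstack([crop(t,290,195,90,95,400,420),crop(s,285,150,100,105,400,420)]),np.hstack([crop(t,215,190,50,90,100,180),np.zeros((180,300,3),np.uint8),crop(s,225,260,100,45,400,180)])]))
for q in ('upper_eye','lower_eye','lid_eye','lid_middle','rod_tip','rod_handle','rod_collar'):
    print(q,[(np.round(k['uv'],1).tolist(),round(k['p'],2)) for k in viewer.pinpoint(q,t)],[(np.round(k['uv'],1).tolist(),round(k['p'],2)) for k in viewer.pinpoint(q,s)])
p=np.load('case.npy')
for a in((0,0,0),(-.041,0,0),(-.077,0,0),(-.076,.093,0),(.006,.168,0),(-.158,.168,0),(-.158,.018,0),(.006,.018,0)): print(a,np.round(proj(t,casept(p,*a)),1),np.round(proj(s,casept(p,*a)),1))
go([.543,.198,.33],.24)
E
```

```text
upper_eye [([361.5, 210.5], 0.86)] [([318.0, 170.7], 0.63), ([317.0, 205.6], 0.4), ([271.7, 179.9], 0.34)]
lower_eye [([366.9, 235.9], 0.59), ([362.6, 209.3], 0.57)] [([340.2, 188.1], 0.91), ([244.2, 233.5], 0.32)]
lid_eye [([364.1, 224.4], 0.95)] [([329.5, 182.1], 0.77), ([265.8, 292.9], 0.64)]
lid_middle [] [([335.1, 202.7], 0.92), ([268.8, 178.8], 0.34)]
rod_tip [([219.3, 165.3], 0.53)] [([310.5, 285.1], 0.58)]
rod_handle [] [([254.2, 273.9], 0.79), ([184.6, 276.7], 0.45)]
rod_collar [([220.8, 164.7], 0.69)] [([273.2, 277.4], 0.83), ([269.1, 291.5], 0.16)]
(0, 0, 0) [[361.  210.6]] [[319.1 172.3]]
(-0.041, 0, 0) [[363.1 224.7]] [[331.2 180.5]]
(-0.077, 0, 0) [[365.  236.9]] [[341.8 187.7]]
(-0.076, 0.093, 0) [[331.3 243.5]] [[334.3 206.9]]
(0.006, 0.168, 0) [[298.8 221.3]] [[300.3 206.3]]
(-0.158, 0.168, 0) [[309.4 275.8]] [[354.6 242.4]]
(-0.158, 0.018, 0) [[362.6 264.8]] [[364.4 207.4]]
(0.006, 0.018, 0) [[354.1 209.9]] [[315.6 174.5]]
t 6.63 tcp [0.4541 0.1281 0.3607] rot [-3.142  0.     0.182] F [-0.4  0.2 -1.1] gap 0.0602
  linear cm [10.01 -5.26  3.07] roll -0.058
```

View pics/c2.png

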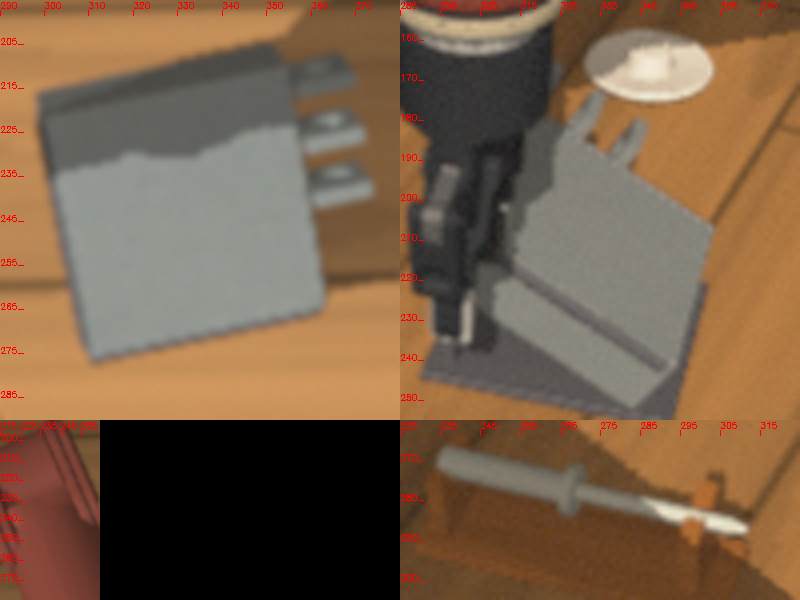

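Request:
drive_tool(
  targets=[
    {"linear": [2,-1.2,0],"roll": -0.03,"jaw": 0.3},
    {"linear": [4.5,-2.6,0],"roll": -0.06,"jaw": 0.3},
    {"linear": [7.5,-4,0],"roll": -0.06,"jaw": 0.3},
    {"linear": [10.2,-5.1,1],"roll": -0.06,"jaw": 0.3},
    {"linear": [10.2,-5.1,4],"roll": -0.06,"jaw": 0.3},
    {"linear": [10.2,-5.1,7],"roll": -0.06,"jaw": 0.3},
    {"linear": [10.2,-5.1,7],"roll": -0.06,"jaw": 0.3},
  ],
  grip_force=25,
)

```text
t: 7.22
eef_pos: [0.5437, 0.1961, 0.285]
tcp_rot: [-3.141, 0.009, 0.243]
contact_force: [-1.3, -1.1, -0.7]
finger_gap: 0.0596
finger_force: 0.0
```

```bash
python3 - <<'E'
from h import *
s=viewer.get_image('side')
cv2.imwrite('pics/c3.png',crop(s,200,190,140,120,700,600))
go([.545,.197,.210],.242)
st=status.state(); r=Ro.from_euler('xyz',st['tcp_rot']); G=np.array(st['eef_pos'])+r.apply([0,0,.16])
print(proj(s,[G,[.545,.197,.055],[.411,.164,.055],[.508,.188,.055]]))
E
```

```text
t 7.27 tcp [0.5442 0.1964 0.2881] rot [-3.141  0.006  0.243] F [0.6 0.1 0.5] gap 0.0594
  linear cm [ 0.14 -0.04  7.81] roll 0.001
[[252.27599522 251.06618195]
 [253.51726332 274.04724331]
 [312.26589503 284.97565093]
 [269.33732009 277.0491368 ]]
```

View pics/c3.png

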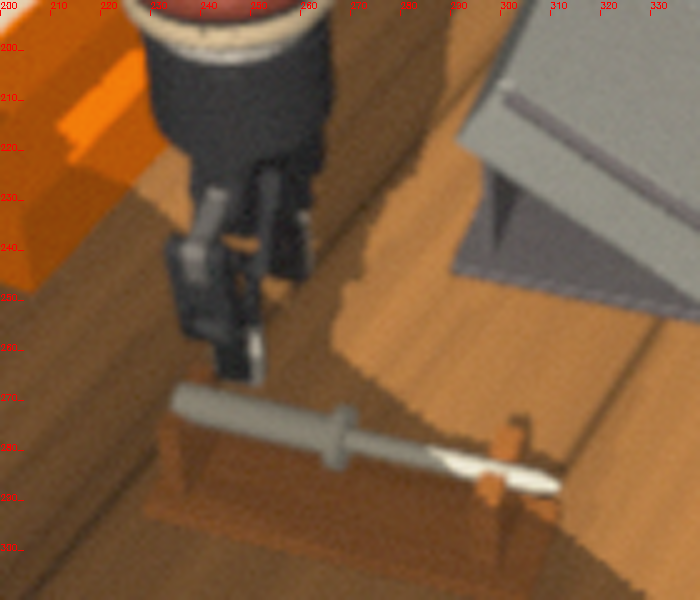

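Request:
drive_tool(
  targets=[
    {"linear": [0.1,0,2.5],"roll": 0,"jaw": 0.3},
    {"linear": [0.1,0,5],"roll": 0,"jaw": 0.3},
    {"linear": [0.1,0,6.8],"roll": 0,"jaw": 0.3},
    {"linear": [0.1,0,7.8],"roll": 0,"jaw": 0.3},
    {"linear": [0.1,0,7.8],"roll": 0,"jaw": 0.6},
    {"linear": [0.1,0,7.8],"roll": 0,"jaw": 0.8},
    {"linear": [0.1,0,7.8],"roll": 0,"jaw": 1},
    {"linear": [0.1,0,7.8],"roll": 0,"jaw": 1},
  ],
  grip_force=25,
)

```text
t: 7.93
eef_pos: [0.5469, 0.1973, 0.2147]
tcp_rot: [3.141, -0.003, 0.242]
contact_force: [0.2, -2.0, 5.7]
finger_gap: 0.0173
finger_force: 24.1
```

Request:
drive_tool(
  targets=[
    {"linear": [0,0,0],"roll": 0,"jaw": 1},
    {"linear": [0,0,0],"roll": 0,"jaw": 1},
    {"linear": [0,0,0],"roll": 0,"jaw": 1},
  ],
  grip_force=25,
)

```text
t: 8.18
eef_pos: [0.5469, 0.1973, 0.2147]
tcp_rot: [3.141, -0.003, 0.242]
contact_force: [-0.5, -0.6, 7.3]
finger_gap: 0.0171
finger_force: 24.2
```

Request:
drive_tool(
  targets=[
    {"linear": [0,0,-0.5],"roll": 0,"jaw": 1},
    {"linear": [0,0,-1.5],"roll": 0,"jaw": 1},
    {"linear": [0,0,-3],"roll": 0,"jaw": 1},
    {"linear": [0,0,-5],"roll": 0,"jaw": 1},
    {"linear": [0,0,-8],"roll": 0,"jaw": 1},
    {"linear": [0,0,-11],"roll": 0,"jaw": 1},
    {"linear": [0,0,-13],"roll": 0,"jaw": 1},
    {"linear": [0,0,-13],"roll": 0,"jaw": 1},
  ],
)

```text
t: 8.85
eef_pos: [0.5468, 0.1984, 0.3485]
tcp_rot: [-3.141, -0.007, 0.243]
contact_force: [1.0, 0.1, -1.7]
finger_gap: 0.0171
finger_force: 24.3
```

```bash
python3 - <<'E'
from h import *
s,t=both()
cv2.imwrite('pics/c4.png',np.hstack([crop(s,200,190,140,120,400,343),crop(t,180,180,140,120,400,343)]))
go([.545,.197,.33],.242)
st=status.state(); r=Ro.from_euler('xyz',st['tcp_rot']); G=np.array(st['eef_pos'])+r.apply([0,0,.16]);print(G)
pin(['rod_handle','rod_collar','rod_tip'],s,t)
E
```

```text
t 8.95 tcp [0.546  0.1974 0.3438] rot [ 3.141e+00 -2.000e-03  2.430e-01] F [-0.   0.3 -2.9] gap 0.017
  linear cm [-0.11  0.02  1.38] roll 0.001
[0.54623862 0.19744801 0.18377199]
rod_handle S [([246.9, 228.5], 0.7)] T [] None
rod_collar S [([270.7, 234.0], 0.7), ([243.5, 235.2], 0.49)] T [([218.4, 163.2], 0.52)] ([0.5834, 0.1932, 0.198], [81.6, 81.6])
rod_tip S [([315.5, 240.9], 0.68)] T [] None
```

View pics/c4.png

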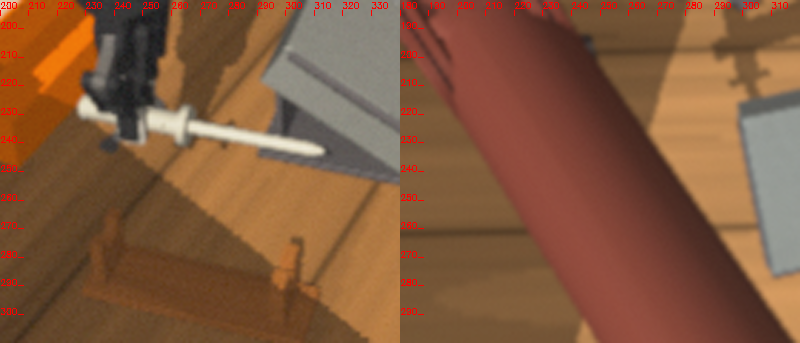

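```bash
cat >> h.py <<'E'
def vplane(im,uv,P,yaw):
    # intersect pixel ray with vertical plane through P along yaw -> (dist along yaw from P, z)
    p,d=ray(im,uv); n=np.array([-np.sin(yaw),np.cos(yaw),0]); X=p+d*((P-p)@n)/(d@n)
    return round(float((X-P)@[np.cos(yaw),np.sin(yaw),0])*1000,1), round(float(X[2])*1000,1)
def grasp(off=.16):
    st=status.state(); return np.array(st['eef_pos'])+Ro.from_euler('xyz',st['tcp_rot']).apply([0,0,off]),st['tcp_rot'][2]
E
python3 - <<'E'
from h import *
s=viewer.get_image('side'); G,y=grasp(); print(G,y)
for n,uv in(('tip',(313.8,243)),('collar',(266.,233.8)),('end',(228.5,227.5))): print(n,vplane(s,uv,G,y))
p=np.load('case.npy'); c=np.array([np.cos(p[2]),np.sin(p[2])])
T=p[:2]+c*.155; print(T)
go([T[0],T[1],.40],.183)
E
```

```text
[0.54567006 0.19706684 0.18186712] 0.24289377657753608
tip (-138.3, 181.7)
collar (-36.7, 185.7)
end (46.8, 186.3)
[ 0.69578464 -0.12506011]
t 9.3 tcp [0.5459 0.1971 0.3419] rot [-3.141e+00  2.000e-03  2.430e-01] F [-0.4 -0.5 -2.7] gap 0.0168
  linear cm [ 6.79 34.87 -5.83] roll 0.06
```

Request:
drive_tool(
  targets=[
    {"linear": [0.5,1,-3],"roll": 0,"jaw": 1},
    {"linear": [1.5,4,-5],"roll": 0.02,"jaw": 1},
    {"linear": [2.5,8,-5.8],"roll": 0.04,"jaw": 1},
    {"linear": [3.5,12,-5.8],"roll": 0.06,"jaw": 1},
    {"linear": [4.5,16,-5.8],"roll": 0.06,"jaw": 1},
    {"linear": [5.2,20,-5.8],"roll": 0.06,"jaw": 1},
    {"linear": [6,24,-5.8],"roll": 0.06,"jaw": 1},
    {"linear": [6.4,28,-5.8],"roll": 0.06,"jaw": 1},
  ],
)

```text
t: 9.97
eef_pos: [0.6763, -0.0611, 0.4]
tcp_rot: [-3.141, 0.001, 0.183]
contact_force: [1.4, 0.4, -2.1]
finger_gap: 0.017
finger_force: 24.8
```

```bash
python3 -c "
from h import *
go([.7055,-.1233,.34],.183)"
```

```text
t 9.97 tcp [ 0.6763 -0.0611  0.4   ] rot [-3.141e+00  1.000e-03  1.830e-01] F [ 1.4  0.4 -2.1] gap 0.017
  linear cm [1.74 6.65 6.  ] roll -0.0
```

Request:
drive_tool(
  targets=[
    {"linear": [0.8,3,2],"roll": 0,"jaw": 1},
    {"linear": [1.7,6,4],"roll": 0,"jaw": 1},
    {"linear": [1.7,6.6,7],"roll": 0,"jaw": 1},
    {"linear": [1.7,6.6,9.5],"roll": 0,"jaw": 1},
    {"linear": [1.7,6.6,11],"roll": 0,"jaw": 1},
    {"linear": [1.7,6.6,11],"roll": 0,"jaw": 1},
    {"linear": [1.7,6.6,11],"roll": 0,"jaw": 1},
  ],
)

```text
t: 10.55
eef_pos: [0.704, -0.1209, 0.2897]
tcp_rot: [-3.14, 0.002, 0.183]
contact_force: [0.5, -0.5, -2.5]
finger_gap: 0.0172
finger_force: 24.7
```

```bash
python3 - <<'E'
from h import *
s,t=both()
cv2.imwrite('pics/c5.png',np.hstack([crop(s,260,120,100,100,400,400),crop(t,330,130,80,120,400,600)[:400]]))
cv2.imwrite('pics/c5.png',np.hstack([crop(s,250,120,110,110,400,400),crop(t,320,150,100,100,400,400)]))
p=np.load('case.npy')
go([.7055,-.1233,.29],.183); G,y=grasp(.158); print(G)
u=np.array([np.cos(y),np.sin(y),0])
L=[G-u*.138,G-u*.038,casept(p,0,0,0),casept(p,0,.018,.018),casept(p,0,-.018,.018)]
print(np.round(proj(s,L),1).tolist(),np.round(proj(t,L),1).tolist())
E
```

```text
t 10.65 tcp [ 0.7048 -0.1207  0.2923] rot [ 3.141e+00 -2.000e-03  1.830e-01] F [ 0.   0.1 -1.6] gap 0.017
  linear cm [0.03 0.27 0.23] roll 0.0
[ 0.70505086 -0.12073023  0.13428126]
[[309.4, 170.9], [275.5, 165.5], [319.1, 172.3], [320.9, 171.4], [324.0, 164.7]] [[357.9, 201.0], [349.5, 165.5], [361.0, 210.6], [355.8, 214.2], [369.2, 211.4]]
```

View pics/c5.png

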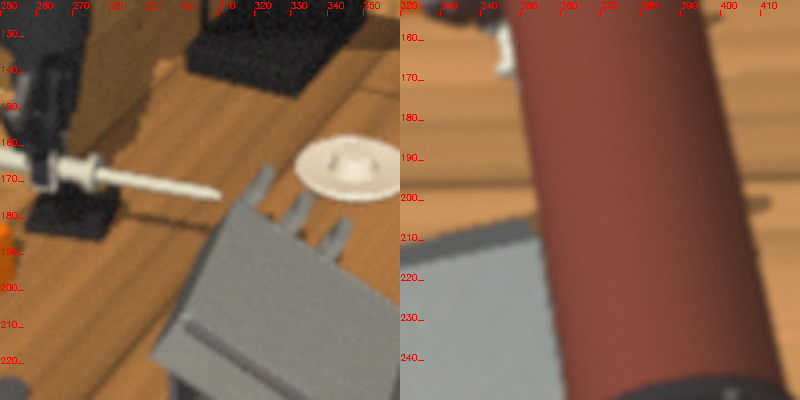

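Request:
drive_tool(
  targets=[
    {"linear": [0,0.27,0.25],"roll": 0,"jaw": 1},
    {"linear": [-0.6,0.27,0.25],"roll": 0,"jaw": 1},
    {"linear": [-1.2,0.27,0.25],"roll": 0,"jaw": 1},
    {"linear": [-1.8,0.27,0.25],"roll": 0,"jaw": 1},
    {"linear": [-2.3,0.27,0.25],"roll": 0,"jaw": 1},
    {"linear": [-2.8,0.27,0.25],"roll": 0,"jaw": 1},
    {"linear": [-3.2,0.27,0.25],"roll": 0,"jaw": 1},
    {"linear": [-3.4,0.27,0.25],"roll": 0,"jaw": 1},
  ],
)

```text
t: 11.32
eef_pos: [0.6707, -0.1302, 0.2886]
tcp_rot: [3.141, 0.0, 0.182]
contact_force: [0.9, -0.5, -1.0]
finger_gap: 0.0171
finger_force: 24.9
```

```bash
python3 - <<'E'
from h import *
s=viewer.get_image('side')
cv2.imwrite('pics/c6.png',crop(s,270,130,75,75,600,600))
p=np.load('case.npy')
go([.67,-.13,.29],.183); G,y=grasp(.158); u=np.array([np.cos(y),np.sin(y),0]); d=G-casept(p,0,0,0)
print('rel grip along/across/z',d@u,d[1]*u[0]-d[0]*u[1],d[2])
E
```

```text
t 11.37 tcp [ 0.6706 -0.1303  0.2885] rot [3.141 0.    0.182] F [-0.6 -1.4 -1.3] gap 0.017
  linear cm [-0.05 -0.04 -0.15] roll -0.001
rel grip along/across/z 0.12920592935475447 -0.0005273369887103911 -0.002518188120504805
```

View pics/c6.png

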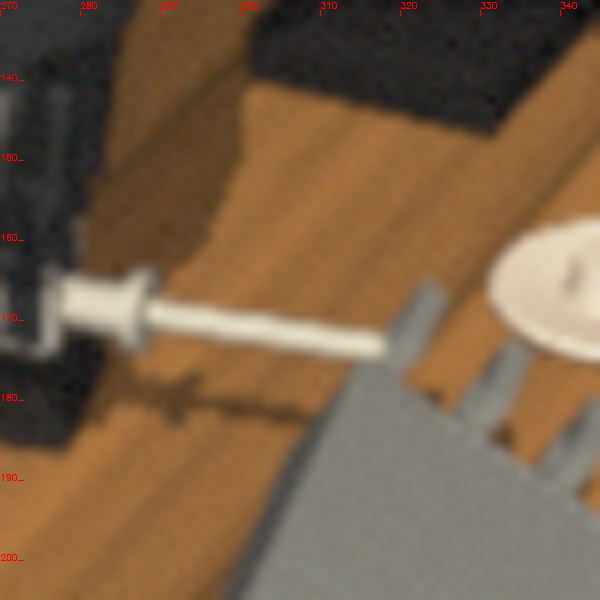

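Request:
drive_tool(
  targets=[
    {"linear": [-0.05,0,-0.7],"roll": 0,"jaw": 1},
    {"linear": [-0.12,0,-1.39],"roll": 0,"jaw": 1},
    {"linear": [-0.25,0,-2.1],"roll": 0,"jaw": 1},
    {"linear": [-0.44,0,-2.74],"roll": 0,"jaw": 1},
    {"linear": [-0.44,0,-2.74],"roll": 0,"jaw": 1},
  ],
  grip_force=20,
)

```text
t: 11.78
eef_pos: [0.6673, -0.1305, 0.3177]
tcp_rot: [3.141, -0.002, 0.183]
contact_force: [1.3, 1.6, -3.1]
finger_gap: 0.0171
finger_force: 24.5
```

```bash
python3 - <<'E'
from h import *
s=viewer.get_image('side')
cv2.imwrite('pics/c7.png',crop(s,260,120,85,85,600,600))
p=np.load('case.npy')
go([.67,-.13,.29],.183); G,y=grasp(.158); u=np.array([np.cos(y),np.sin(y),0]); d=G-casept(p,0,0,0)
print('rel grip along/across/z',d@u,d[1]*u[0]-d[0]*u[1],d[2])
E
```

```text
t 11.83 tcp [ 0.6672 -0.1305  0.3169] rot [ 3.141e+00 -2.000e-03  1.830e-01] F [-0.2  0.4 -3.6] gap 0.0172
  linear cm [ 0.28 -0.    2.69] roll -0.0
rel grip along/across/z 0.1262004378065627 -0.00022575917786237312 0.025879043400541646
```

View pics/c7.png

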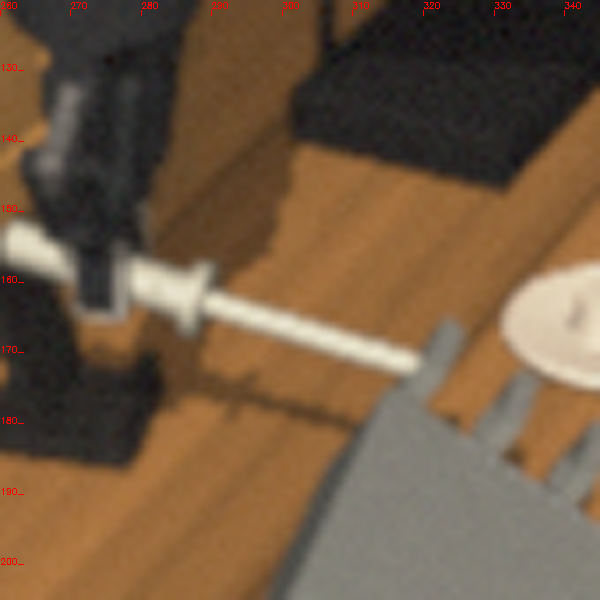

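Request:
drive_tool(
  targets=[
    {"linear": [-0.25,0,-0.6],"roll": 0,"jaw": 1},
    {"linear": [-0.5,0,-1.2],"roll": 0,"jaw": 1},
    {"linear": [-0.8,0,-1.8],"roll": 0,"jaw": 1},
    {"linear": [-1.1,0,-2.4],"roll": 0,"jaw": 1},
    {"linear": [-1.5,0,-3.0],"roll": 0,"jaw": 1},
    {"linear": [-1.9,0,-3.6],"roll": 0,"jaw": 1},
    {"linear": [-2.0,0,-3.8],"roll": 0,"jaw": 1},
    {"linear": [-2.0,0,-3.8],"roll": 0,"jaw": 1},
  ],
)

```text
t: 12.5
eef_pos: [0.647, -0.1345, 0.3545]
tcp_rot: [3.141, -0.001, 0.182]
contact_force: [1.1, -0.5, -3.0]
finger_gap: 0.0165
finger_force: 24.8
```

```bash
cat > rod.py <<'E'
from h import *
def rodmeas():
    s=viewer.get_image('side'); p=np.load('case.npy'); G,y=grasp(.16); U=casept(p,0,0,0); u=np.array([np.cos(y),np.sin(y),0])
    go([.67,-.13,.29],.183); d=G-U
    print('rel UE: along %.4f across %.4f z %.4f'%(d@u,d[1]*u[0]-d[0]*u[1],d[2]), 'dn %.4f du %.4f'%(-.5*(d@u)+S3*d[2],S3*(d@u)+.5*d[2]))
    q=viewer.silhouettes('rod_handle',s)
    if not q: print('none'); return
    m=q[0]['pixels']; v,c=np.nonzero(m); print('p',q[0]['p'],'rect',np.round(q[0]['rect'],1),m.sum())
    # local coords of each pixel in the vertical plane, centre line via columns right of the collar
    k=c.max(); pts=[]
    for col in range(c.min(),c.max()+1):
        r=v[c==col]; pts.append((col,r.mean(),len(r)))
    pts=np.array(pts); print(np.round(pts[::3],1).tolist())
    X=np.array([vplane(s,(a,b),U,y) for a,b,_ in pts])
    sel=pts[:,2]<=np.median(pts[:,2])+1
    f=np.polyfit(X[sel,0],X[sel,1],1); print('slope deg',np.degrees(np.arctan(f[0])),'z at UE',f[1],'resid',np.std(np.polyval(f,X[sel,0])-X[sel,1]))
rodmeas()
E
python3 rod.py
```

```text
t 12.55 tcp [ 0.6471 -0.1344  0.354 ] rot [ 3.141 -0.     0.183] F [ 0.9  1.  -3.2] gap 0.0171
  linear cm [ 2.33 -0.02  6.4 ] roll -0.0
rel UE: along 0.1055 across -0.0004 z 0.0610 dn 0.0001 du 0.1218
p 0.54 rect [290.7 152.3  40.4  22.8] 97
[[268.0, 141.5, 2.0], [271.0, 142.0, 5.0], [274.0, 144.5, 2.0], [277.0, nan, 0.0], [280.0, nan, 0.0], [283.0, nan, 0.0], [286.0, nan, 0.0], [289.0, 153.0, 5.0], [292.0, 154.5, 6.0], [295.0, 156.0, 3.0], [298.0, 158.0, 1.0], [301.0, 160.5, 2.0], [304.0, 162.0, 3.0], [307.0, 163.5, 2.0]]
 ** On entry to DLASCL parameter number  4 had an illegal value
 ** On entry to DLASCL parameter number  4 had an illegal value
 ** On entry to DLASCL parameter number  4 had an illegal value
 ** On entry to DLASCL parameter number  4 had an illegal value
 ** On entry to DLASCL parameter number  5 had an illegal value
 ** On entry to DLASCL parameter number  4 had an illegal valuerod.py:12: RuntimeWarning: Mean of empty slice.
  r=v[c==col]; pts.append((col,r.mean(),len(r)))
  ret = ret.dtype.type(ret / rcount)
Traceback (most recent call last):
  File "rod.py", line 17, in <module>
    rodmeas()
    ~~~~~~~^^
  File "rod.py", line 16, in rodmeas
    f=np.polyfit(X[sel,0],X[sel,1],1); print('slope deg',np.degrees(np.arctan(f[0])),'z at UE',f[1],'resid',np.std(np.polyval(f,X[sel,0])-X[sel,1]))
numpy.linalg.LinAlgError: SVD did not converge in Linear Least Squares
```

```bash
python3 - <<'E'
import re
t=open('rod.py').read()
t=t.replace("r=v[c==col]; pts","r=v[c==col]\n        if len(r)==0: continue\n        pts").replace("sel=pts[:,2]<=np.median(pts[:,2])+1","sel=np.ones(len(pts),bool)")
open('rod.py','w').write(t)
E
python3 rod.py
```

```text
t 12.65 tcp [ 0.6472 -0.1344  0.3533] rot [-3.141e+00  1.000e-03  1.830e-01] F [ 0.3 -0.2 -2.5] gap 0.017
  linear cm [ 2.33 -0.01  6.33] roll -0.0
rel UE: along 0.1054 across -0.0002 z 0.0603 dn -0.0005 du 0.1215
p 0.59 rect [294.6 154.3  49.1  28.3] 127
[[268.0, 142.0, 3.0], [271.0, 143.0, 7.0], [274.0, 145.0, 5.0], [287.0, 152.0, 7.0], [290.0, 153.5, 8.0], [293.0, 154.0, 7.0], [296.0, 157.0, 3.0], [307.0, 164.0, 1.0], [310.0, 166.0, 1.0], [313.0, 167.5, 2.0], [316.0, 169.5, 2.0]]
slope deg 25.573527583573163 z at UE 137.78066806007075 resid 2.111756612231574
```

Request:
drive_tool(
  targets=[
    {"linear": [-0.25,0,-0.43],"roll": 0,"jaw": 1},
    {"linear": [-0.5,0,-0.87],"roll": 0,"jaw": 1},
    {"linear": [-0.5,0,-0.87],"roll": 0,"jaw": 1},
    {"linear": [-0.35,0,-0.6],"roll": 0,"jaw": 1},
    {"linear": [-0.2,0,-0.35],"roll": 0,"jaw": 1},
    {"linear": [-0.2,0,-0.35],"roll": 0,"jaw": 1},
  ],
)

```text
t: 13.2
eef_pos: [0.6454, -0.1346, 0.3563]
tcp_rot: [-3.141, 0.001, 0.183]
contact_force: [0.1, -0.2, -1.9]
finger_gap: 0.0171
finger_force: 24.9
```

```bash
python3 rod.py; python3 rod.py
```

```text
t 13.25 tcp [ 0.6454 -0.1346  0.3565] rot [-3.141e+00  1.000e-03  1.830e-01] F [-0.4 -0.3 -2.7] gap 0.017
  linear cm [2.51 0.   6.65] roll -0.0
rel UE: along 0.1035 across -0.0001 z 0.0635 dn 0.0032 du 0.1214
p 0.61 rect [295.1 154.2  55.8  34.5] 223
[[268.0, 140.5, 2.0], [271.0, 140.5, 8.0], [274.0, 143.5, 6.0], [277.0, 145.5, 4.0], [288.0, 152.0, 7.0], [291.0, 154.5, 8.0], [294.0, 155.0, 7.0], [297.0, 158.0, 3.0], [300.0, 160.5, 4.0], [303.0, 162.5, 4.0], [306.0, 164.5, 4.0], [309.0, 166.5, 4.0], [312.0, 168.5, 4.0], [315.0, 170.5, 4.0], [318.0, 171.0, 1.0]]
slope deg 29.012698729614463 z at UE 131.81880797289085 resid 1.8090901951531555
t 13.35 tcp [ 0.6454 -0.1346  0.3569] rot [-3.141  0.     0.183] F [-0.5 -0.  -1.9] gap 0.0168
  linear cm [ 2.51 -0.    6.69] roll -0.0
rel UE: along 0.1036 across -0.0001 z 0.0639 dn 0.0035 du 0.1217
p 0.59 rect [292.4 155.9  49.   30.2] 203
[[268.0, 140.5, 2.0], [271.0, 141.0, 7.0], [274.0, 144.0, 5.0], [277.0, 145.0, 3.0], [288.0, 151.5, 8.0], [291.0, 154.0, 9.0], [294.0, 154.5, 8.0], [297.0, 158.0, 5.0], [300.0, 160.5, 4.0], [303.0, 162.5, 4.0], [306.0, 164.0, 3.0], [309.0, 166.0, 3.0], [312.0, 168.0, 3.0], [315.0, 170.0, 3.0]]
slope deg 29.06544462946308 z at UE 132.37853527449641 resid 2.204685914365511
```

Request:
drive_tool(
  targets=[
    {"linear": [-0.43,0,0.25],"roll": 0,"jaw": 1},
    {"linear": [-0.87,0,0.5],"roll": 0,"jaw": 1},
    {"linear": [-1.3,0,0.75],"roll": 0,"jaw": 1},
    {"linear": [-1.73,0,1.0],"roll": 0,"jaw": 1},
    {"linear": [-2.17,0,1.25],"roll": 0,"jaw": 1},
    {"linear": [-2.6,0,1.5],"roll": 0,"jaw": 1},
    {"linear": [-3.03,0,1.75],"roll": 0,"jaw": 1},
    {"linear": [-3.03,0,1.75],"roll": 0,"jaw": 1},
  ],
)

```text
t: 14.07
eef_pos: [0.6146, -0.1406, 0.339]
tcp_rot: [-3.142, 0.001, 0.182]
contact_force: [-0.2, -0.5, -2.5]
finger_gap: 0.0172
finger_force: 24.9
```

```bash
python3 rod.py
```

```text
t 14.12 tcp [ 0.6151 -0.1404  0.3394] rot [3.142e+00 1.000e-03 1.820e-01] F [ 0.5  0.2 -2. ] gap 0.0168
  linear cm [ 5.59 -0.03  4.94] roll -0.001
rel UE: along 0.0727 across -0.0004 z 0.0464 dn 0.0038 du 0.0862
p 0.53 rect [304.1 162.8  48.   32.1] 202
[[279.0, 147.5, 4.0], [282.0, 147.5, 8.0], [285.0, 150.5, 6.0], [288.0, 152.5, 2.0], [299.0, 159.5, 8.0], [302.0, 161.0, 9.0], [305.0, 161.5, 8.0], [308.0, 164.5, 4.0], [311.0, 167.0, 3.0], [314.0, 169.0, 3.0], [317.0, 170.5, 2.0], [324.0, 177.0, 5.0], [327.0, 178.0, 5.0]]
slope deg 29.294100460409762 z at UE 132.5757229443592 resid 2.7150814052880428
```

Request:
drive_tool(
  targets=[
    {"linear": [-0.43,0,0.25],"roll": 0,"jaw": 1},
    {"linear": [-0.87,0,0.5],"roll": 0,"jaw": 1},
    {"linear": [-1.3,0,0.75],"roll": 0,"jaw": 1},
    {"linear": [-1.73,0,1.0],"roll": 0,"jaw": 1},
    {"linear": [-2.17,0,1.25],"roll": 0,"jaw": 1},
    {"linear": [-2.6,0,1.5],"roll": 0,"jaw": 1},
    {"linear": [-3.03,0,1.75],"roll": 0,"jaw": 1},
    {"linear": [-3.03,0,1.75],"roll": 0,"jaw": 1},
  ],
)

```text
t: 14.83
eef_pos: [0.5848, -0.146, 0.3215]
tcp_rot: [-3.142, 0.001, 0.182]
contact_force: [0.8, 0.3, -2.5]
finger_gap: 0.0171
finger_force: 24.9
```

```bash
python3 rod.py
```

```text
t 14.88 tcp [ 0.5853 -0.1459  0.3219] rot [3.142e+00 1.000e-03 1.820e-01] F [ 0.5  0.2 -3.3] gap 0.0172
  linear cm [ 8.62 -0.03  3.18] roll -0.001
rel UE: along 0.0424 across -0.0004 z 0.0289 dn 0.0038 du 0.0512
p 0.69 rect [315.2 168.2  47.3  33.2] 140
[[290.0, 154.5, 2.0], [293.0, 155.0, 7.0], [296.0, 158.0, 5.0], [299.0, 159.5, 2.0], [310.0, 166.0, 7.0], [313.0, 168.0, 7.0], [316.0, 169.0, 5.0], [324.0, 176.0, 3.0], [327.0, 177.5, 2.0], [335.0, 184.0, 3.0], [338.0, 185.0, 1.0]]
slope deg 29.300098732013932 z at UE 132.36339539046853 resid 2.5787010443875586
```

Request:
drive_tool(
  targets=[
    {"linear": [-0.35,0,0.2],"roll": 0,"jaw": 1},
    {"linear": [-0.69,0,0.4],"roll": 0,"jaw": 1},
    {"linear": [-0.95,0,0.55],"roll": 0,"jaw": 1},
    {"linear": [-1.13,0,0.65],"roll": 0,"jaw": 1},
    {"linear": [-1.21,0,0.7],"roll": 0,"jaw": 1},
    {"linear": [-1.21,0,0.7],"roll": 0,"jaw": 1},
  ],
)

```text
t: 15.43
eef_pos: [0.575, -0.1474, 0.3164]
tcp_rot: [3.141, -0.005, 0.183]
contact_force: [7.0, 1.0, 0.3]
finger_gap: 0.017
finger_force: 25.3
```

```bash
python3 rod.py
```

```text
t 15.48 tcp [ 0.5751 -0.1474  0.3164] rot [ 3.141 -0.005  0.183] F [ 7.9  1.  -0.2] gap 0.017
  linear cm [9.64 0.02 2.68] roll 0.0
rel UE: along 0.0330 across -0.0001 z 0.0234 dn 0.0037 du 0.0403
p 0.47 rect [320.  172.9  48.8  33.3] 113
[[294.0, 157.0, 1.0], [297.0, 157.5, 6.0], [300.0, 161.0, 3.0], [312.0, 167.5, 6.0], [315.0, 169.5, 8.0], [318.0, 170.0, 5.0], [324.0, 176.0, 3.0], [327.0, 177.5, 2.0], [335.0, 184.0, 3.0], [338.0, 185.0, 1.0]]
slope deg 29.88866371493988 z at UE 132.00904571525686 resid 3.0341029041991234
```

Request:
drive_tool(
  targets=[
    {"linear": [-0.1,0,0.06],"roll": 0,"jaw": 1},
    {"linear": [-0.2,0,0.12],"roll": 0,"jaw": 1},
    {"linear": [-0.2,0,0.12],"roll": 0,"jaw": 1},
  ],
)

```text
t: 15.78
eef_pos: [0.5743, -0.1474, 0.3164]
tcp_rot: [3.14, -0.009, 0.184]
contact_force: [11.4, 1.9, 2.6]
finger_gap: 0.0168
finger_force: 25.4
```

```bash
python3 rod.py | sed -n 1,3p
```

```text
t 15.83 tcp [ 0.5743 -0.1473  0.3164] rot [ 3.14  -0.009  0.184] F [11.4  1.8  1.9] gap 0.0171
  linear cm [9.7  0.04 2.72] roll 0.001
rel UE: along 0.0329 across -0.0001 z 0.0234 dn 0.0038 du 0.0402
```

Request:
drive_tool(
  targets=[
    {"linear": [0.1,0,-0.05],"roll": 0,"jaw": 1},
    {"linear": [0.1,0,-0.05],"roll": 0,"jaw": 0.7},
    {"linear": [0.1,0,-0.05],"roll": 0,"jaw": 0.5},
    {"linear": [0.1,0,-0.05],"roll": 0,"jaw": 0.45},
    {"linear": [0.1,0,-0.05],"roll": 0,"jaw": 0.45},
    {"linear": [0.1,0,-0.05],"roll": 0,"jaw": 0.45},
  ],
)

```text
t: 16.38
eef_pos: [0.5726, -0.1482, 0.3142]
tcp_rot: [-3.141, 0.001, 0.183]
contact_force: [-0.8, -0.2, 0.5]
finger_gap: 0.0468
finger_force: 0.0
```

Request:
drive_tool(
  targets=[
    {"linear": [0,0,-1],"roll": 0,"jaw": 0.45},
    {"linear": [0,0,-2.5],"roll": 0,"jaw": 0.45},
    {"linear": [0,0,-5],"roll": 0,"jaw": 0.45},
    {"linear": [0,0,-8],"roll": 0,"jaw": 0.45},
    {"linear": [0,0,-11],"roll": 0,"jaw": 0.45},
    {"linear": [0,-4,-12],"roll": 0,"jaw": 0.45},
    {"linear": [0,-8,-12],"roll": 0,"jaw": 0.45},
    {"linear": [0,-12,-12],"roll": 0,"jaw": 0.45},
  ],
)

```text
t: 17.05
eef_pos: [0.5507, -0.0289, 0.4363]
tcp_rot: [3.141, -0.002, 0.181]
contact_force: [0.7, 0.4, -0.2]
finger_gap: 0.0468
finger_force: 0.0
```

Request:
drive_tool(
  targets=[
    {"linear": [0,-4,0],"roll": 0,"jaw": 0.45},
    {"linear": [0,-8,0],"roll": 0,"jaw": 0.45},
    {"linear": [0,-12,0],"roll": 0,"jaw": 0.45},
    {"linear": [0,-16,0],"roll": 0,"jaw": 0.45},
    {"linear": [0,-20,0],"roll": 0,"jaw": 0.45},
    {"linear": [0,-20,0],"roll": 0,"jaw": 0.45},
  ],
)

```text
t: 17.55
eef_pos: [0.5115, 0.1752, 0.4359]
tcp_rot: [-3.138, -0.002, 0.194]
contact_force: [-0.3, 0.6, 0.1]
finger_gap: 0.0471
finger_force: 0.0
```

```bash
python3 - <<'E'
from h import *
s,t=both()
cv2.imwrite('pics/c8.png',np.hstack([crop(s,270,130,90,90,400,400),crop(t,300,180,90,90,400,400)]))
p=np.load('case.npy'); L=[casept(p,.084,0,0),casept(p,.006,0,0),casept(p,-.1,0,0)]
print(np.round(proj(s,L),1).tolist(),np.round(proj(t,L),1).tolist())
pin(['rod_handle','rod_collar','rod_tip','lid_eye','lid_middle'],s,t)
go([0,0,0])
E
```

```text
[[293.9, 155.3], [317.3, 171.1], [348.6, 192.2]] [[356.5, 180.8], [360.7, 208.5], [366.1, 244.5]]
rod_handle S [([304.9, 165.2], 0.61)] T [([358.5, 193.6], 0.72)] ([0.5855, -0.1472, 0.1478], [1.1, 1.1])
rod_collar S [([316.1, 170.8], 0.61)] T [([358.0, 211.0], 0.72)] ([0.5441, -0.143, 0.1427], [3.5, 3.5])
rod_tip S [([351.2, 189.4], 0.6), ([266.5, 291.8], 0.3)] T [([367.2, 245.3], 0.57), ([357.0, 212.3], 0.25)] ([0.4535, -0.1709, 0.0933], [1.4, 1.4])
lid_eye S [([329.5, 177.9], 0.6)] T [] None
lid_middle S [([336.0, 205.4], 0.6), ([318.3, 172.7], 0.23)] T [([330.4, 244.7], 0.66)] ([0.4569, -0.0708, 0.1038], [0.6, 0.6])
t 18.15 tcp [0.5149 0.1661 0.4344] rot [-3.142  0.     0.182] F [ 0.1 -0.5  0.6] gap 0.0472
  linear cm [-53.64   7.03  43.45] roll None
```

View pics/c8.png

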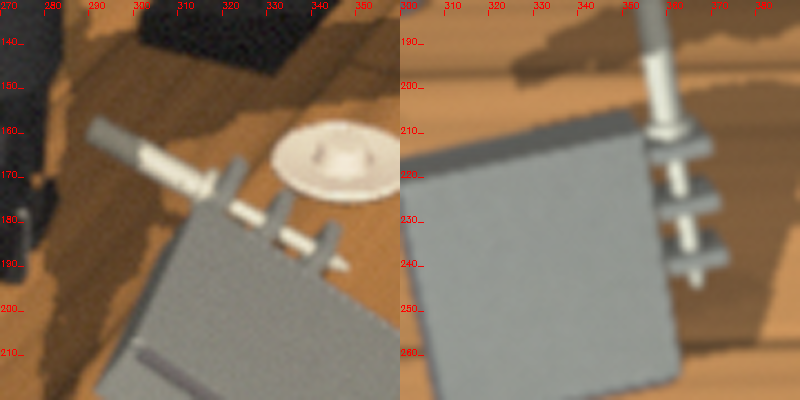

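The picture shows the rod through all three eyes. Its collar is against the upper eye (side about (316,172), top about (360,210)) and its tip stands out past the lower eye (side about (347,191)). The lid is shut and the gripper is clear, so I'm handing in.

```bash
python3 -c "
from cell import sign_off
print(sign_off())"
```

```text
the job is handed in; nothing more can be done
None
```

The lid is shut and the locking rod is through all three eyes with its collar against the upper eye. The rod is released, the gripper is clear and the job was handed in at about 18 s; I touched none of the other things.

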